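Wind the clamping timer and hold the glue press in the green

TASK

The pine offcut lies freshly glued under the small blue press: first wind the grey timer fully, turning its wing key clockwise to the stop in as many partial turns as you need. Then push the press's black plunger knob down with the gripper until the yellow band has sunk into the steel sleeve and the sleeve's edge stands in the green band, never so far that the red band sinks in, and finish while still holding it there. Do not shift the offcut, and leave the standing glue bottle, tape measure and sanding block beside the work alone.

Things in the scene. Friction and masses are not known exactly. Their poses are not given: they have to be found in the camera images.
- press: blue glue press, fixed to the bench; base 140 x 120 x 12 mm; origin at bench height under the plunger's vertical axis. Own +x points to its column (30 x 36 mm, 58 mm behind that axis, 125 mm high), whose arm bears an upright steel sleeve 30 mm across, top edge 130 mm above the bench; only the plunger stands higher. Wood batten 46 x 114 mm fixed on the base along its y, top at 32 mm
- plunger (a joint): travel of the sprung plunger in m: 0 = up, grows as it is pushed straight down, stop at 0.026; springs up if let go. Bands on its 19 mm rod sink into the sleeve one by one: yellow 0 to 12 mm of travel, green 12 to 20 mm, red from 20 mm. Force: about 2 N to start, 4 N at 8 mm (the pad meets the offcut), 10 N at 12 mm, 14 N at 16 mm, 18 N at 20 mm
- plunger_top (a point): centre of the top of the black plunger knob, moving with it: knob 38 mm across, 27 mm high, nearly flat top (30 mm across); released, its top is 185 mm above the bench
- pad: black rubber pad, 34 mm across and 9 mm thick, on a sprung stem under the sleeve; origin at the centre of its underside. 8 mm above the offcut when released; pushed on to the offcut by the plunger
- offcut: pine offcut, 42 x 110 x 19 mm, lying loose on the press's batten under the pad, long side along the batten; origin at the centre of its underside
- timer: round grey mechanical timer, 84 mm across, 38 mm high, white dial on top, on a steel foot 66 x 128 x 5 mm (long side along its own y) screwed to the bench, immovable; origin at bench height on its vertical axis
- key (a joint): angle in rad of the winding key about the timer's vertical axis, clockwise seen from above: 0 = run down, 2.4 = fully wound (stop). At value a the wing's red end points along the timer's yaw minus a (0: its own +x); wound, it stands in the dial's green zone. Takes 0.17 to 0.22 N m; a brake keeps it where it is left. It starts between 0 and 0.4
- key_grip (a point): point to grip on the key's wing, on the turning axis, 64 mm above the bench; x along the wing toward its red end, turning with it. The wing is an upright black plate 46 mm long, 10 mm thick, from 47 to 77 mm above the bench, above the dial at 38 mm
- glue_bottle: yellow wood-glue bottle with orange tip, 58 mm wide, 180 mm tall, standing in front of the red tool chest; origin at the centre of its foot
- tape_measure: yellow tape measure, 36 x 82 x 63 mm high, standing; origin at the centre of its underside
- sanding_block: cork and red sanding block, 66 x 112 x 36 mm, lying; origin at the centre of the underside

How it is judged:
By the outcome, as a careful person would: the job done as asked, in the order asked, and still so for the second after the job is handed in, while the arm keeps its last pose, push and grip.
It also fails if it takes over 51 s, if anything falls off the work surface, if the arm or the gripper's body presses on something with over 40 N, if the wrist force passes 120 N, or if a joint passes its speed limit or range.

ROBOT

A 6-joint arm with a two-finger parallel gripper is mounted at the origin on a cart in front of the work surface, level with it; the furniture and walls round the work are solid. World frame = base frame: x ahead of the robot, y to its left, z up, the work surface at z = 0. Lengths are in mm, angles in rad, forces in N, time in s.
With the tool pointing down it reaches from about 275 to 750 mm from the base axis. Payload 10.2 kg.
Tool frame: the origin (TCP) lies midway between the tips of the shut fingers; the grasp point (between the pads) lies r.tcp_to_grasp behind it (r.tcp_to_grasp is the distance from the TCP to the grasp point, in mm); z points along the fingers, y is the line along which they close (so a half turn about z gives the same grasp; the last joint's range is limited). The gripper opens to 85 mm and grips with 20 to 120 N. Pads are 22 mm wide; open, the fingers measure 114 mm over their backs; the gripper's body (76 mm by 85 mm) begins 54 mm behind the grasp point. The pads swing forward as they close: fully open they stand 13 mm farther back than shut.
Start: joints at [1.121, 0.313, 1.498, -0, 1.331, -0.223], TCP at [118.064, 511.558, 194.294] pointing down, gripper open.
Joint ranges: [-2.94, 2.94], [-0.97, 2.17], [0.19, 2.56], [-1.23, 4.37], [0.02, 3.11], [-2.88, 2.88]. Speed limits (rad/s): [2.39, 2.39, 3.01, 3.14, 3.14, 3.14].

INTERFACE

Orientations are given as a unit quaternion [w, x, y, z].
In Python, from bench import r gives the robot as it stands.
- The arm moves only by the shell command python3 -m creep 'ROWS' [OPENING]. ROWS is JSON, a list of rows, each a list of 2 entries, a list of its own where there are three numbers: the shift along the tool's x, y, z in mm, then the turn about the tool's z in rad. A call has 1 to 20 rows; each row is the pose to reach, as a shift and turn from the pose commanded when the call began, along the tool's axes at that moment; what a row does not reach only later rows make up. A row lasts 1/10 s, in which the tool goes at most 50 mm and 8.59 degrees, less where a joint would pass 70% of its speed; a pose out of reach is approached as far as the arm can. A call with a gripper value outside its range is refused whole. OPENING is the opening, from -1 (shut) to 1 (fully open), set as the call begins (- or left out, the last holds). The fingers move at their own pace and stop on an object; the grip force is fixed at half the most. Time passes only in rows, so rows that repeat a pose let the fingers close. It gives the time, the measured TCP pose, the force, the opening and the grip force at its end, in the units of the state.
- r.read_state(): the state, without advancing time (a new reading comes with each control period).
- r.read_camera(name): name is "scene" or "top"; returns the picture (480x640x3 uint8, red, green, blue); there is no depth.
- r.camera_info(name): a dict with "fov_y" (degrees; the focal length in pixels is half the picture's height over the tangent of half this angle, whatever the lens; pixels are square), "cx", "cy" (the principal point, pixels), "world_from_camera" (4x4, takes a point from camera to world coordinates). Camera axes: x right, y down, z forward; pixel columns grow to the right and rows downward; lengths in mm; the calibration is good to about 2 mm. A picture is of the moment at which its call begins. camera_info takes no time and is no camera call.
- r.close_job(): hands the job in; it is judged then, once.
The state is a dict: "t": time; "joints": joint angles; "joint_velocities": joint speeds; "effort": joint torques, N m; "tcp_pos": TCP position; "ee_rot": TCP orientation; "contact_force": force on the tool from outside, world axes, zero at the start; "ft_torque": the same for the moment, N m; "gripper_width": finger opening in mm; "grasp_force": force on a finger pad.
Only numpy, scipy, OpenCV 4.12 (cv2) and the standard library are available. Lean on these libraries where they do the work, as an engineer would, in place of code of your own. Each camera call takes 0.05 s, during which the arm holds its last target. There are 200 camera calls.

## Working session

There is one attempt and no reset: what is moved stays moved. The work goes in short steps, Python scripts to look and compute and a shell command to move; the robot and the scene stay as the last step left them, time stands still between calls to the robot, and variables do not carry over. Pictures are saved under pics/ and viewed, at most 10 in all, crops included, and the job is handed in when it is done.

```bash
mkdir -p pics; ls; python3 - <<'E'
from bench import r
import cv2
for n in("scene","top"):
    im=r.read_camera(n); cv2.imwrite(f"pics/{n}0.png",im[:,:,::-1]); i=r.camera_info(n); print(n,i["fov_y"],i["cx"],i["cy"],i["world_from_camera"])
s=r.read_state(); print(s, r.tcp_to_grasp)
E
```

```text
pics
scene 53.74831582561687 321.14752748118786 225.3537748510108 [[ 5.76974798e-01 -3.41894293e-01  7.41760321e-01 -4.35725446e+02]
 [-8.16631362e-01 -2.57720768e-01  5.16423493e-01 -6.73615403e+02]
 [ 1.46047948e-02 -9.03708082e-01 -4.27899990e-01  7.18561369e+02]
 [ 0.00000000e+00  0.00000000e+00  0.00000000e+00  1.00000000e+00]]
top 53.719361613421576 318.5691606661806 245.42399812616657 [[ 8.92315312e-03 -9.87460732e-01  1.57612434e-01  3.37854330e+02]
 [-9.99950043e-01 -9.52152856e-03 -3.04181729e-03  2.06194168e+00]
 [ 4.50438642e-03 -1.57577417e-01 -9.87496364e-01  1.54565866e+03]
 [ 0.00000000e+00  0.00000000e+00  0.00000000e+00  1.00000000e+00]]
{'t': 0.1, 'joints': array([ 1.12059008e+00,  3.13399224e-01,  1.49832077e+00,  1.84337679e-05,
        1.33099289e+00, -2.23404782e-01]), 'joint_velocities': array([ 0.00012152, -0.0015446 , -0.00191236, -0.00110265,  0.00043579,
        0.00109826]), 'effort': array([ 3.22416236e-03, -4.12902296e+01, -2.60140157e+01, -1.87453666e-04,
        3.01924774e-03,  6.80262374e-06]), 'tcp_pos': array([117.9492392 , 511.32038666, 193.80485948]), 'ee_rot': array([-1.93552397e-04,  1.13160002e-01,  9.93576620e-01, -5.25687019e-04]), 'contact_force': array([ 0.5492801 ,  0.63239018, -1.21601021]), 'ft_torque': array([0.04539318, 0.01491058, 0.00212097]), 'grasp_force': 0.0, 'gripper_width': 85.40291682562251} 18.700000000000003
```

View pics/scene0.png

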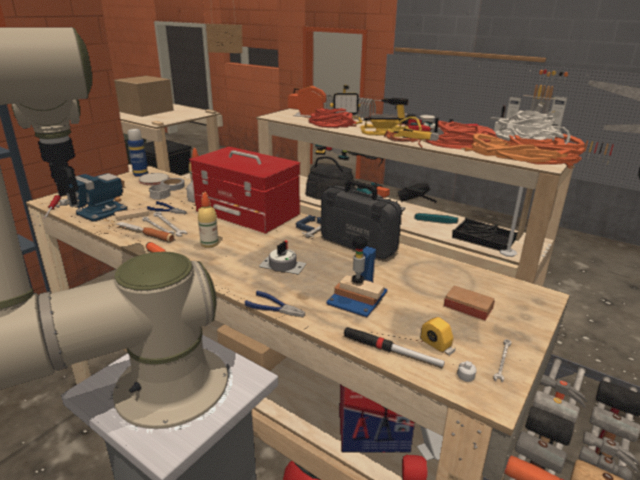

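View pics/top0.png

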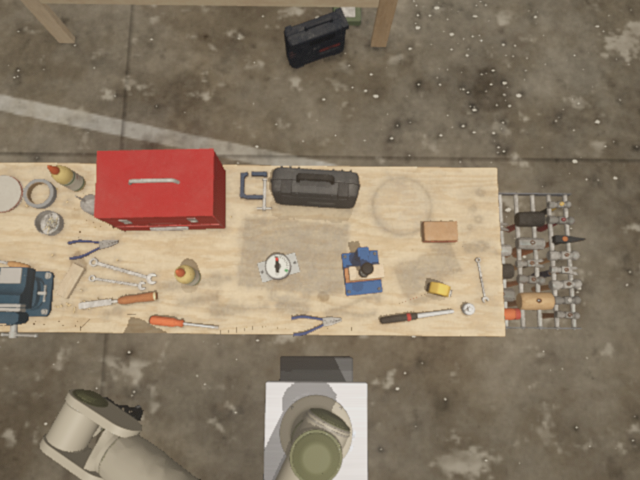

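The top view shows the timer at about (278,266) and the press at about (362,272), with its knob near (366,268). In the scene view the timer is at (283,258) and the press at (360,285). I'll enlarge both.

```bash
python3 - <<'E'
import cv2,numpy as np
t=cv2.imread("pics/top0.png");s=cv2.imread("pics/scene0.png")
R=lambda a,f:cv2.resize(a,None,fx=f,fy=f,interpolation=cv2.INTER_CUBIC)
# each crop 400x300 : top timer (50x37 at 8x), top press
a=R(t[248:286,254:304],8);b=R(t[240:298,335:385],8)
c=R(s[232:277,258:308],8);d=R(s[238:313,322:392],5)
def P(x):
    o=np.zeros((300,400,3),np.uint8)
    f=min(1,300/x.shape[0],400/x.shape[1]);x=R(x,f);o[:x.shape[0],:x.shape[1]]=x;print(f);return o
cv2.imwrite("pics/z0.png",np.vstack([np.hstack([P(a),P(b)]),np.hstack([P(c),P(d)])]))
E
```

```text
0.9868421052631579
0.646551724137931
0.8333333333333334
0.8
```

View pics/z0.png

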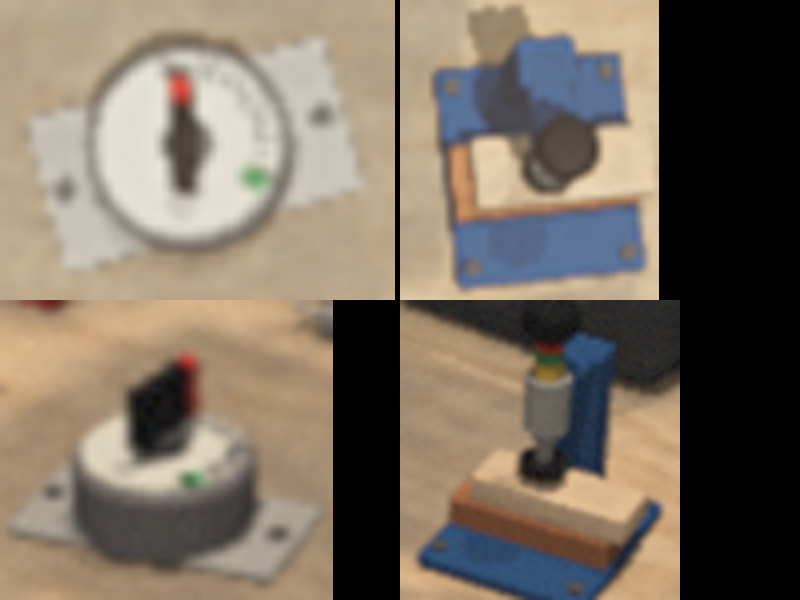

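```bash
cat > g.py <<'E'
from bench import r
import numpy as np
def cam(n):
    i=r.camera_info(n); return np.array(i["world_from_camera"]),240/np.tan(np.radians(i["fov_y"]/2)),i["cx"],i["cy"]
def ray(n,p):
    T,f,cx,cy=cam(n); d=T[:3,:3]@[(p[0]-cx)/f,(p[1]-cy)/f,1]; return T[:3,3],d
def onz(n,p,z):
    o,d=ray(n,p); return o+d*(z-o[2])/d[2]
def px(n,P):
    T,f,cx,cy=cam(n); q=T[:3,:3].T@(np.array(P)-T[:3,3]); return np.array([cx+f*q[0]/q[2],cy+f*q[1]/q[2]])
E
python3 - <<'E'
from g import *
import cv2
np.set_printoptions(precision=2,suppress=True)
t=cv2.imread("pics/top0.png").astype(int);s=cv2.imread("pics/scene0.png").astype(int)
def blob(im,x0,y0,x1,y1,f,name):
    c=im[y0:y1,x0:x1]; B,G,R=c[...,0],c[...,1],c[...,2]; m=f(R,G,B).astype(np.uint8)
    n,l,st,ce=cv2.connectedComponentsWithStats(m); k=1+np.argmax(st[1:,4]); x,y,w,h,a=st[k]
    print(name,st[k]+[x0,y0,0,0,0] if 0 else (x+x0,y+y0,w,h,a),ce[k]+[x0,y0]); return ce[k]+[x0,y0],(l==k)
red=lambda R,G,B:(R-np.maximum(G,B)>50)
white=lambda R,G,B:(np.minimum(np.minimum(R,G),B)>185)
dark=lambda R,G,B:(R+G+B<210)
green=lambda R,G,B:(G-np.maximum(R,B)>25)
c,m=blob(t,262,250,294,282,white,"dial top")
p=cv2.findContours(m.astype(np.uint8),0,2)[0]; p=max(p,key=len); ctr,rad=cv2.minEnclosingCircle(p); ctr=np.array(ctr)+[262,250]; print("circ",ctr,rad,"->",onz("top",ctr,38))
e,_=blob(t,262,250,294,282,red,"red top"); R=onz("top",e,76); print(R)
k,_=blob(t,272,252,286,276,dark,"wing top"); print(onz("top",k,77))
gt,_=blob(t,262,250,294,282,green,"green top"); print(onz("top",gt,38))
h=[onz("top",(254+x/7.895,248+y/7.895),5) for x,y in((64,190),(320,115),(28,125),(325,38),(362,185),(72,270))]
d=h[0]-h[1]; print("hole mid",(h[0]+h[1])/2,"yaw",np.arctan2(d[1],d[0])-np.pi/2); d=h[2]+h[5]-h[3]-h[4];print("foot mid",sum(h[2:])/4,np.arctan2(d[1],d[0])-np.pi/2)
kn,_=blob(t,350,255,382,280,dark,"knob top"); print(onz("top",kn,180),onz("top",(367.3,268.6),185))
e2,_=blob(s,270,235,300,265,red,"red scene");print(onz("scene",e2,72))
d2,_=blob(s,262,245,305,285,white,"dial scene");print(onz("scene",d2,38))
# press base corners from top crop
q=[onz("top",(335+x/5.172,240+y/5.172),12) for x,y in((33,72),(220,55),(242,270),(60,287))]
print("base",sum(q)/4); d=q[0]+q[1]-q[2]-q[3]; yw=np.arctan2(d[1],d[0]); print("yaw",yw)
K=onz("top",(367.3,268.6),185); print("axis in scene",px("scene",K),px("scene",[K[0],K[1],130]))
E
```

```text
dial top (np.int32(267), np.int32(256), np.int32(22), np.int32(22), np.int32(268)) [276.5  266.68]
circ [277.14 265.95] 11.282536506652832 -> [510.72 129.34  38.  ]
red top (np.int32(275), np.int32(257), np.int32(3), np.int32(4), np.int32(9)) [276.11 258.67]
[529.23 129.85  76.  ]
wing top (np.int32(276), np.int32(262), np.int32(2), np.int32(10), np.int32(12)) [276.83 266.33]
[505.05 126.96  77.  ]
green top (np.int32(285), np.int32(269), np.int32(3), np.int32(3), np.int32(5)) [285.8 270. ]
[497.99 101.38  38.  ]
hole mid [510.1  128.07   5.  ] yaw 0.2969706310071163
foot mid [509.38 126.08   5.  ] 0.29698857434388826
knob top (np.int32(361), np.int32(263), np.int32(8), np.int32(12), np.int32(29)) [363.86 268.1 ]
[ 490.55 -133.97  180.  ] [ 488.64 -143.39  185.  ]
red scene (np.int32(285), np.int32(240), np.int32(3), np.int32(3), np.int32(9)) [286. 241.]
[533.25 127.49  72.  ]
dial scene (np.int32(271), np.int32(251), np.int32(5), np.int32(7), np.int32(23)) [273.26 253.74]
[497.32 147.7   38.  ]
base [ 493.55 -143.98   12.  ]
yaw 0.10782003860533369
axis in scene [358.05 237.11] [357.02 256.32]
```

```bash
python3 -m creep '[[[-20,-12,0],0],[[-50,-30,0],-0.03],[[-85,-52,0],-0.05],[[-120,-73,0],-0.07],[[-155,-94,0],-0.1],[[-190,-115,0],-0.12],[[-225,-136,0],-0.14],[[-260,-158,0],-0.16],[[-295,-179,0],-0.18],[[-330,-200,0],-0.2],[[-365,-221,0],-0.22],[[-400,-242,0],-0.24],[[-430,-260,0],-0.25],[[-455,-275,0],-0.26],[[-467,-282.5,0],-0.26],[[-468.8,-284.2,0],-0.26],[[-468.8,-284.2,0],-0.26]]' 0.6; python3 - <<'E'
from g import *
import cv2
i=r.read_camera("scene")[:,:,::-1]; cv2.imwrite("pics/s1.png",i)
s=r.read_state();print(s['t'],s['joints'],s['tcp_pos'],s['ee_rot'],s['gripper_width'])
R=lambda a,f:cv2.resize(a,None,fx=f,fy=f,interpolation=cv2.INTER_CUBIC)
cv2.imwrite("pics/z1.png",np.hstack([R(i[150:280,240:310],4.6),R(i[200:310,320:400],5)[:598]][:1]+[R(i[215:315,320:395],6)[:598]]) if 0 else np.hstack([R(i[150:290,240:310],4),R(i[215:308,320:395],6.02)[:560,:450]]))
E
```

```text
t: 1.8
tcp_pos: [510.4, 129.8, 194.1]
ee_rot: [-0.0, -0.017, 1.0, 0.0]
contact_force: [-0.1, 0.4, -0.1]
gripper_width: 68.3
grasp_force: 0.0
1.85 [ 2.68046011e-02  3.16470474e-01  1.49284238e+00  2.70312081e-04
  1.33269700e+00 -1.57791774e+00] [510.19886193 130.09755641 194.29435818] [-2.09886680e-04 -1.69302909e-02  9.99856642e-01  1.29277041e-04] 68.59210049581836
```

View pics/z1.png

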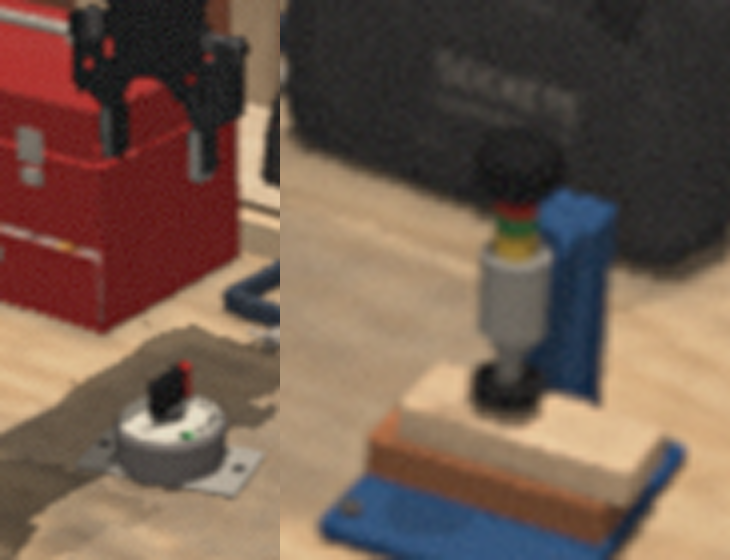

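The fingers hang above the timer, about 60 px over the key. The knob is at about scene (359,240), within 1 px of what the top view predicts. Next I lower and grip.

```bash
python3 -m creep '[[[0,0,10],0],[[0,0,30],0],[[0,0,55],0],[[0,0,80],0],[[0,0,105],0],[[0,0,125],0],[[0,0,138],0],[[0,0,144],0],[[0,0,146],0],[[0,0,146],0]]'; python3 -m creep '[[[0,0,0],0],[[0,0,0],0],[[0,0,0],0],[[0,0,0],0],[[0,0,0],0],[[0,0,0],0],[[0,0,0],0],[[0,0,0],0]]' -1; python3 -c "
from g import *
s=r.read_state();print(s['contact_force'],s['ft_torque'],s['joints'])"
```

```text
t: 2.85
tcp_pos: [511.2, 129.4, 48.8]
ee_rot: [0.0, -0.017, 1.0, -0.0]
contact_force: [-0.0, 1.1, -0.6]
gripper_width: 68.1
grasp_force: 0.0
t: 3.65
tcp_pos: [510.9, 129.2, 48.3]
ee_rot: [-0.0, -0.017, 1.0, -0.0]
contact_force: [-0.3, -0.7, -0.6]
gripper_width: -0.0
grasp_force: 0.0
[-0.29150231 -0.7248451  -0.57645686] [ 0.04162323  0.01229203 -0.01875099] [ 2.51940998e-02  4.79842588e-01  1.66965875e+00 -1.45183151e-05
  9.92177928e-01 -1.57879719e+00]
```

```bash
python3 - <<'E'
from g import *
import cv2
i=r.read_camera("scene")[:,:,::-1];j=r.read_camera("top")[:,:,::-1]
cv2.imwrite("pics/s2.png",i);cv2.imwrite("pics/t2.png",j)
R=lambda a,f:cv2.resize(a,None,fx=f,fy=f,interpolation=cv2.INTER_CUBIC)
cv2.imwrite("pics/z2.png",np.hstack([R(i[190:290,250:316],6)[:,:396],R(j[216:316,245:311],6)[:,:396]]))
E
```

```text
(no output)
```

View pics/z2.png

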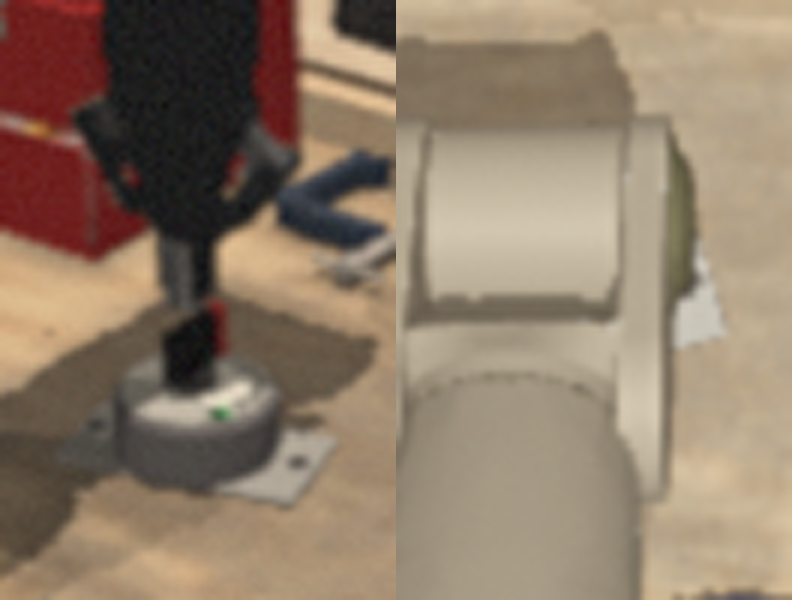

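The scene view shows the shut fingertips ending at about (281,240), right above or behind the wing top (281,241). I'll compare this with the projection of the reported TCP.

```bash
python3 - <<'E'
from g import *
s=r.read_state();p=s['tcp_pos'];print(p)
for z in(38,48,77,86,100):print(z,px("scene",[511,129,z]),px("top",[511,129,z]))
print("rim front/back",px("scene",[511,129,5]))
E
```

```text
[510.96136817 129.21392532  48.28332259]
38 [281.07078497 253.7766889 ] [277.24334437 265.86832053]
48 [280.99788958 250.81423506] [276.98651366 265.50648842]
77 [280.78395726 242.12006863] [276.22228651 264.42981843]
86 [280.71678635 239.39025665] [275.97905124 264.08714005]
100 [280.61155387 235.11362975] [275.59477692 263.54576092]
rim front/back [281.30822729 263.42629648]
```

```bash
python3 - <<'E'
from g import *
import cv2
a=cv2.imread("pics/scene0.png").astype(int);b=cv2.imread("pics/s2.png").astype(int);c=cv2.imread("pics/s1.png").astype(int)
d=abs(b-a).max(2)
print("cols 272..292 diffs s2-scene0")
for y in range(230,262):print(y,''.join('%4d'%v for v in d[y,272:293]))
print("s1 open-finger diff, rows 180..206")
e=abs(c-a).max(2)
for y in range(180,208):print(y,''.join('#' if v>35 else '.' for v in e[y,255:305]))
print(px("scene",[510.2,130.1,194.3]),px("scene",[510.2,164,203]),px("scene",[510.2,96,203]),px("scene",[118,511.5,194]))
E
```

```text
cols 272..292 diffs s2-scene0
230    5   8   5  13  71 118 139 149 150 158 175 184 195 155  94  30   3  11   9   7   4
231    3   6   3  21  80 111 124 130 129 143 170 184 186 138  57   1   7   7   9   2   3
232    6   6   6  23  86 127 131 129 124 146 175 188 185 131  51   3   4   2   6   5   1
233    5   9   4  20  84 132 144 134 135 148 182 185 180 128  53   3  10   3   1   3   3
234    7   4   7  23  86 136 149 141 134 145 176 193 180 125  48   3   7   9   4   6   5
235    6   5   3  24  88 142 147 141 133 139 167 180 169 122  45   3   7   5   3   3   5
236    4   4   3  23  92 142 152 145 125 130 152 166 165 115  49   3   4   4   5   4   5
237    8   8   5  15  68 117 136 131 117 124 149 166 147 105  49   4   8   3   4   3   5
238    2   4  10   1  23  77 113 118 103 110 136 142 126  99  67  31  12   1   1   5   5
239    5   5   7   3  20  56  99 109  91  96 116 118  98  79  72  60  48  34  15   6   2
240    6   3   7  23  46  74  90 100  79  82  90  77  69  68  71  67  69  61  55  52  33
241    4  19  49  60  70  70  80  87  80  76  65  48  39  50  57  52  60  70  67  70  60
24
[... 2764 characters left out ...]
......................................
198 ..................................................
199 ..................................................
200 ..................................................
201 ..................................................
202 ..................................................
203 ..................................................
204 ..................................................
205 ..................................................
206 ..................................................
207 ..................................................
[279.39721735 205.30817103] [270.1891867  199.70973192] [288.76126475 205.31645263] [ 72.05777151 217.49576384]
```

The picture puts the shut fingertips at about row 241 and the reported TCP projects to row 251. The fingers also closed to 0 with no force. So the real tips sit about 30 mm higher than reported, just above the wing. I'll open, lower 28 mm and measure again.

```bash
python3 -m creep '[[[0,0,-2],0],[[0,0,-2],0],[[0,0,-2],0],[[0,0,-2],0],[[0,0,-2],0],[[0,0,-2],0],[[0,0,2],0],[[0,0,6],0],[[0,0,10],0],[[0,0,14],0],[[0,0,18],0],[[0,0,22],0],[[0,0,25],0],[[0,0,28],0],[[0,0,28],0]]' 0.4; python3 - <<'E'
from g import *
import cv2
i=r.read_camera("scene")[:,:,::-1]; cv2.imwrite("pics/s3.png",i); s=r.read_state();print(s['contact_force'],s['tcp_pos'])
a=cv2.imread("pics/scene0.png")
R=lambda a,f:cv2.resize(a,None,fx=f,fy=f,interpolation=cv2.INTER_CUBIC)
cv2.imwrite("pics/z3.png",R(i[190:290,230:330],6))
E
```

```text
t: 5.25
tcp_pos: [510.8, 129.2, 19.9]
ee_rot: [-0.0, -0.017, 1.0, -0.0]
contact_force: [-0.5, 0.5, -0.1]
gripper_width: 60.0
grasp_force: 0.0
[-0.61816781  0.24610407 -0.39520467] [510.87579749 129.21903619  20.15269028]
```

View pics/z3.png

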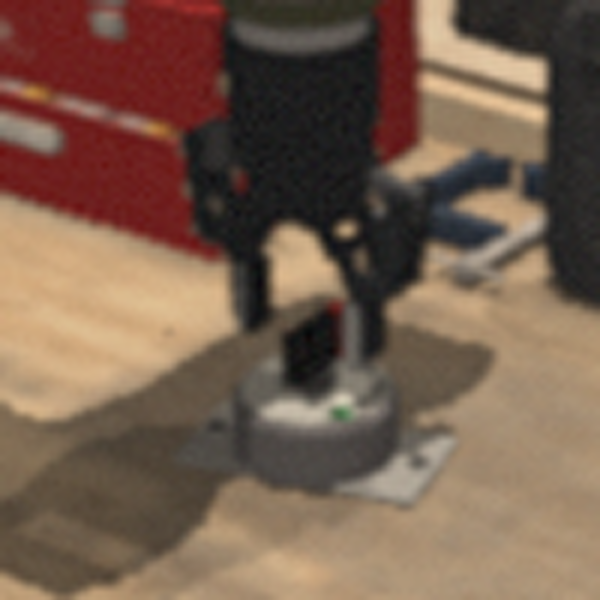

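The scene view shows the fingers straddling the wing, with tips at about (272,244) and (291,250), above the dial. I close now.

```bash
python3 -m creep '[[[0,0,0],0],[[0,0,0],0],[[0,0,0],0],[[0,0,0],0],[[0,0,0],0],[[0,0,0],0],[[0,0,0],0],[[0,0,0],0]]' -1; python3 -c "
from g import *
s=r.read_state();print(s['contact_force'],s['ft_torque'],s['joints'])"
```

```text
t: 6.1
tcp_pos: [511.0, 127.9, 20.7]
ee_rot: [-0.0, -0.017, 1.0, -0.001]
contact_force: [-1.5, -8.4, 4.8]
gripper_width: 8.5
grasp_force: 60.0
[-1.53358778 -8.41115988  4.79088113] [-1.26915013  0.33856019  0.08945204] [ 0.02396205  0.52148613  1.69001193 -0.00274525  0.93026122 -1.57901639]
```

```bash
python3 -m creep '[[[0,-1.5,0],0],[[0,-1.5,0],0.05],[[0,-1.5,0],0.12],[[0,-1.5,0],0.2],[[0,-1.5,0],0.3],[[0,-1.5,0],0.4],[[0,-1.5,0],0.5],[[0,-1.5,0],0.6],[[0,-1.5,0],0.6]]'; python3 -c "
from g import *
s=r.read_state();print(s['contact_force'],s['ft_torque'],s['joints'])"
```

```text
t: 7.0
tcp_pos: [511.5, 129.1, 20.7]
ee_rot: [0.0, 0.281, 0.96, 0.001]
contact_force: [0.6, 6.9, 2.5]
gripper_width: 8.7
grasp_force: 59.8
[0.55994056 6.92728314 2.51282943] [ 1.32372631 -0.16992748 -0.14247732] [ 0.02361499  0.52122594  1.69041169  0.00284038  0.92826231 -0.97888182]
```

```bash
python3 -m creep '[[[0.4,0.6,0],0.1],[[0.4,0.6,0],0.2],[[0.4,0.6,0],0.3],[[0.4,0.6,0],0.4],[[0.4,0.6,0],0.5],[[0.4,0.6,0],0.6],[[0.4,0.6,0],0.7],[[0.4,0.6,0],0.8],[[0.4,0.6,0],0.9],[[0.4,0.6,0],1.0],[[0.4,0.6,0],1.1],[[0.4,0.6,0],1.2],[[0.4,0.6,0],1.3],[[0.4,0.6,0],1.3]]'; python3 -c "
from g import *
s=r.read_state();print(s['contact_force'],s['ft_torque'],s['joints'])"; python3 -m creep '[[[0,0,0],0.05],[[0,0,0],0.1],[[0,0,0],0.14],[[0,0,0],0.14]]'; python3 -c "
from g import *
s=r.read_state();print(s['contact_force'],s['ft_torque'],s['joints'])"
```

```text
t: 8.4
tcp_pos: [514.1, 129.8, 20.8]
ee_rot: [0.001, 0.805, 0.594, 0.004]
contact_force: [12.8, 9.1, -8.6]
gripper_width: 8.8
grasp_force: 58.5
[12.82429947  9.14869095 -8.63897534] [ 1.47152071 -2.30223986 -0.07860953] [0.02477359 0.52271788 1.68755538 0.0030946  0.92325223 0.32244939]
t: 8.8
tcp_pos: [514.3, 129.7, 20.8]
ee_rot: [0.001, 0.844, 0.537, 0.004]
contact_force: [15.1, 8.5, -8.8]
gripper_width: 8.6
grasp_force: 58.3
[15.14770615  8.5382305  -8.84366968] [ 1.40135071 -2.50032069  0.04500342] [0.02467773 0.52283521 1.68735597 0.00280223 0.92275726 0.46062728]
```

```bash
P='from g import *
s=r.read_state();q=s["ee_rot"];print("F",s["contact_force"].round(1),"T",s["ft_torque"].round(3),"toolx yaw",2*np.arctan2(q[2],q[1]),"j6",s["joints"][5],s["effort"][5])'; echo "$P">p.py
python3 -m creep '[[[2,1.8,0],0],[[2,1.8,0],0],[[2,1.8,0],0]]'|head -2; python3 p.py; python3 -m creep '[[[0,0,0],0.03],[[0,0,0],0.06],[[0,0,0],0.06]]'|head -2; python3 p.py;  python3 -m creep '[[[0,0,0],0.03],[[0,0,0],0.06],[[0,0,0],0.06]]'|head -2; python3 p.py
```

```text
t: 9.1
tcp_pos: [514.3, 129.8, 20.7]
F [5.  2.2 1.4] T [ 0.416 -0.853  0.024] toolx yaw 1.1346732709189786 j6 0.46156803208326447 0.028947480604983866
t: 9.4
tcp_pos: [514.5, 129.7, 20.7]
F [4.8 2.5 1.2] T [ 0.404 -0.901  0.078] toolx yaw 1.0740214474223269 j6 0.5222313492588709 0.32757796347141266
t: 9.7
tcp_pos: [514.5, 129.6, 20.7]
F [5.5 2.7 0.2] T [ 0.335 -1.007  0.15 ] toolx yaw 1.0142476812102879 j6 0.5820294046485894 0.44434639625251293
```

```bash
python3 -m creep '[[[0,0,0],0.03],[[0,0,0],0.06],[[0,0,0],0.06]]'|head -2; python3 p.py;  python3 -m creep '[[[0,0,0],0.03],[[0,0,0],0.06],[[0,0,0],0.06]]'|head -2; python3 p.py
```

```text
t: 10.0
tcp_pos: [514.6, 129.5, 20.7]
F [ 5.6  2.2 -0.5] T [ 0.238 -1.004  0.655] toolx yaw 0.9554802618345026 j6 0.6412680869154352 0.9397721663117409
t: 10.3
tcp_pos: [514.6, 129.5, 20.8]
F [5.5 2.  0.1] T [ 0.223 -0.986  1.121] toolx yaw 0.8965472837456012 j6 0.7006113214283989 1.3420521095395088
```

The torque climbed to 1.1 N m at the stop. I release, lift and check.

```bash
python3 -m creep '[[[0,0,0],0],[[0,0,0],0],[[0,0,0],0],[[0,0,0],0],[[0,0,0],0],[[0,0,-10],0],[[0,0,-30],0],[[0,0,-60],0],[[0,0,-95],0],[[0,0,-130],0],[[0,0,-160],0],[[0,0,-180],0],[[0,0,-190],0],[[0,0,-190],0]]' 0.4; python3 p.py; python3 - <<'E'
from g import *
import cv2
i=r.read_camera("scene")[:,:,::-1]; cv2.imwrite("pics/s4.png",i)
R=lambda a,f:cv2.resize(a,None,fx=f,fy=f,interpolation=cv2.INTER_CUBIC)
cv2.imwrite("pics/z4.png",np.hstack([R(i[150:285,240:320],4.4),R(i[232:277,258:308],8)[:, :400][:360].repeat(1,0) if 0 else cv2.copyMakeBorder(R(i[232:277,258:308],8),0,594-360,0,0,cv2.BORDER_CONSTANT)]))
E
```

```text
t: 11.7
tcp_pos: [513.8, 129.5, 211.5]
ee_rot: [0.0, 0.902, 0.433, 0.001]
contact_force: [-0.6, -0.4, 0.1]
gripper_width: 59.9
grasp_force: 0.0
F [-0.6 -0.4  0.1] T [ 0.011  0.031 -0.02 ] toolx yaw 0.8948493318776697 j6 0.7016240605530736 0.00016400385902670678
```

View pics/z4.png

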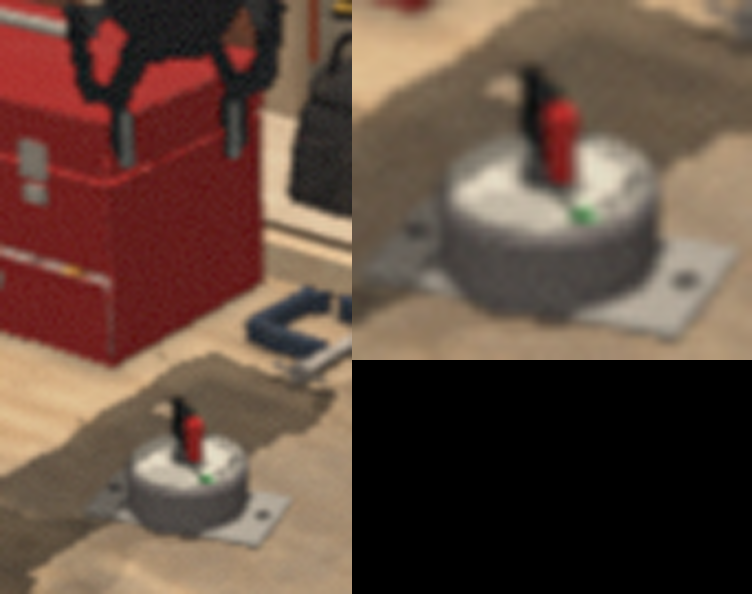

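The red end now points at the dial's green mark (284,246), so the timer is wound. The open fingertips hang clear above it. Next I go over the knob with the fingers shut.

```bash
python3 -m creep '[[[-10,7,0],0],[[-30,20,0],0],[[-55,37,0],0],[[-80,54,0],0],[[-105,71,0],0],[[-130,88,0],0],[[-155,105,0],0],[[-180,122,0],0],[[-202,137,0],0],[[-218,148,0],0],[[-226,153,0],0],[[-227,154,0],0],[[-227,154,0],0],[[-227,154,0],0]]' -1; python3 p.py; python3 - <<'E'
from g import *
import cv2
i=r.read_camera("scene")[:,:,::-1]; cv2.imwrite("pics/s5.png",i)
R=lambda a,f:cv2.resize(a,None,fx=f,fy=f,interpolation=cv2.INTER_CUBIC)
cv2.imwrite("pics/z5.png",R(i[190:310,320:400],4.9))
p=r.read_state()['tcp_pos'];print(p,px("scene",p),px("scene",p+[0,0,30]),px("scene",[490,-144,185]))
E
```

```text
t: 13.15
tcp_pos: [491.6, -143.1, 210.2]
ee_rot: [-0.0, 0.901, 0.433, -0.0]
contact_force: [0.5, 0.0, -0.2]
gripper_width: 0.2
grasp_force: 0.0
F [ 0.5  0.  -0.2] T [ 0.019  0.008 -0.04 ] toolx yaw 0.8957378277988725 j6 0.16241124748852995 -0.0017168152407975867
[ 491.6263696  -143.14560215  210.25181629] [359.07150268 227.60025049] [359.66673602 216.61778958] [358.53643082 236.98584528]
```

View pics/z5.png

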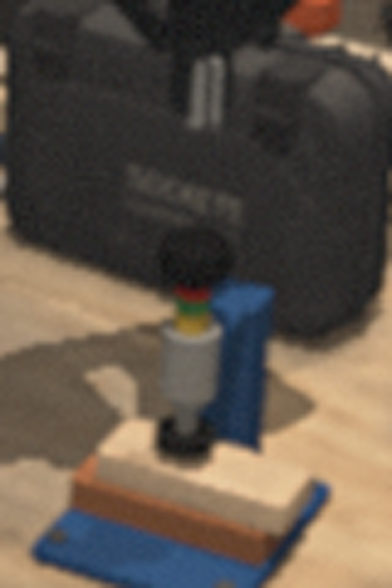

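The shut fingertips are at about (361,216), the knob top at about (359.6,239) and the yellow, green and red bands all stand clear of the sleeve. I'll make a small correction and go down.

```bash
python3 -m creep '[[[0.9,-2,6],0],[[0.9,-2,16],0],[[0.9,-2,26],0],[[0.9,-2,34],0],[[0.9,-2,40],0],[[0.9,-2,44],0],[[0.9,-2,44],0]]'|head -2; python3 p.py; python3 -m creep '[[[0,0,2],0],[[0,0,4],0],[[0,0,6],0],[[0,0,6],0]]'|head -2; python3 p.py; python3 -m creep '[[[0,0,2],0],[[0,0,4],0],[[0,0,4],0]]'|head -2; python3 p.py
```

```text
t: 13.9
tcp_pos: [490.4, -141.9, 165.8]
F [-0.9  0.2  0.7] T [-0.005 -0.002  0.024] toolx yaw 0.8948022884120237 j6 0.16452564186567684 7.572863296445576e-05
t: 14.3
tcp_pos: [490.5, -141.9, 160.1]
F [ 0.8 -0.2  0.4] T [ 0.016  0.023 -0.006] toolx yaw 0.8948552140506792 j6 0.16450908842617792 -5.2082198180869455e-05
t: 14.6
tcp_pos: [490.4, -141.9, 156.0]
F [-0.3 -0.8 -1.1] T [ 0.066 -0.001  0.001] toolx yaw 0.894790262054905 j6 0.16454222250632541 -1.8493859670343227e-05
```

```bash
for k in 1 2 3 4; do python3 -m creep '[[[0,0,1.5],0],[[0,0,3],0],[[0,0,3],0]]'|sed -n 2p; python3 p.py; done
```

```text
tcp_pos: [490.5, -141.9, 153.1]
F [ 0.  -0.8 -0.1] T [-0.002  0.045 -0.05 ] toolx yaw 0.894730385869858 j6 0.16456880723248718 2.1878157099308737e-05
tcp_pos: [490.5, -141.9, 150.1]
F [-0.3  0.2  0.1] T [ 0.012  0.021 -0.044] toolx yaw 0.894752517795289 j6 0.16456934480839597 -9.58396988437471e-07
tcp_pos: [490.7, -142.0, 147.3]
F [ 0.5 -0.1  2.6] T [-0.007 -0.001  0.051] toolx yaw 0.8947820406120582 j6 0.16454159497059742 7.747358040433028e-05
tcp_pos: [490.6, -142.0, 144.2]
F [-1.2 -0.6  2.3] T [-0.017  0.006 -0.038] toolx yaw 0.8948026880261124 j6 0.16453698953116166 0.00011477147381810937
```

```bash
for k in 1 2 3 4; do python3 -m creep '[[[0,0,1],0],[[0,0,2],0],[[0,0,2],0]]'|sed -n 2p; python3 p.py; done
```

```text
tcp_pos: [490.6, -142.0, 142.3]
F [ 0.2 -0.4  3. ] T [ 0.008 -0.058 -0.003] toolx yaw 0.8948165658806638 j6 0.16452384000667353 0.000167061657521117
tcp_pos: [490.6, -142.0, 140.3]
F [-0.4  0.1  3.4] T [-0.002  0.006 -0.064] toolx yaw 0.894784767757431 j6 0.16452737904763887 0.0002538082844694145
tcp_pos: [490.7, -142.1, 138.6]
F [-0.2  0.8  6.5] T [0.093 0.084 0.021] toolx yaw 0.8948217455709351 j6 0.1645138954858676 -0.0012853202133555897
tcp_pos: [490.7, -142.1, 136.8]
F [-1.1  0.7  8.1] T [0.094 0.286 0.01 ] toolx yaw 0.8948459864964649 j6 0.16453289376934885 -0.002270360928378068
```

```bash
for k in 1 2; do python3 -m creep '[[[0,0,1],0],[[0,0,2],0],[[0,0,2],0]]'|sed -n 2p; python3 p.py; done; python3 -m creep '[[[0,0,0.5],0],[[0,0,0.8],0],[[0,0,0.8],0]]'|sed -n 2p; for k in 1 2 3; do python3 -m creep '[[[0,0,0],0],[[0,0,0],0]]'|sed -n '2p;4p';done; python3 - <<'E'
from g import *
import cv2
i=r.read_camera("scene")[:,:,::-1]; cv2.imwrite("pics/s6.png",i)
R=lambda a,f:cv2.resize(a,None,fx=f,fy=f,interpolation=cv2.INTER_CUBIC)
a=cv2.imread("pics/s5.png")
cv2.imwrite("pics/z6.png",np.hstack([R(a[225:285,340:380],10)[:,:400],R(i[225:285,340:380],10)[:,:400]]))
E
```

```text
tcp_pos: [490.8, -142.1, 135.0]
F [-2.2  1.6 10.1] T [0.156 0.355 0.02 ] toolx yaw 0.8948433915905597 j6 0.16456812326688666 -0.0032177966932067648
tcp_pos: [490.8, -142.1, 133.2]
F [-2.1  1.7 11.6] T [0.171 0.454 0.047] toolx yaw 0.8948560663866786 j6 0.16456368193902168 -0.004107666900381446
tcp_pos: [490.8, -142.1, 132.6]
tcp_pos: [490.9, -142.2, 132.6]
contact_force: [-2.8, 1.4, 12.7]
tcp_pos: [490.8, -142.1, 132.6]
contact_force: [-2.1, 1.9, 13.6]
tcp_pos: [490.8, -142.1, 132.6]
contact_force: [-3.4, 1.4, 13.6]
```

View pics/z6.png

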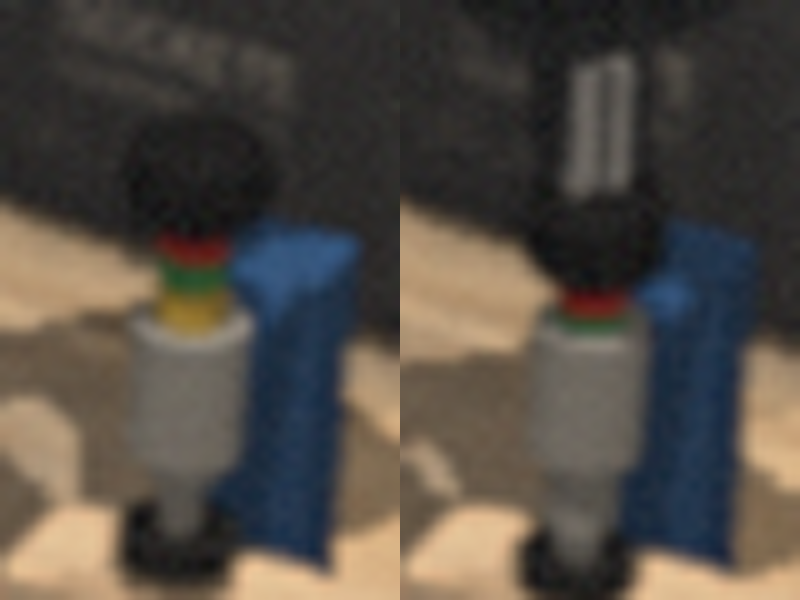

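The yellow band has sunk, about half the green band is left at the sleeve edge (row 257.5), and the red band is fully out. The force is 13.6 N, which means about 16 mm of travel. Handing in while holding.

```bash
python3 -c "
from bench import r
print(r.close_job())"
```

```text
the job is handed in; nothing more can be done
None
```

I wound the timer clockwise to its stop, then pushed the plunger to about 16 mm and handed the job in while holding it there: yellow sunk, sleeve edge in the green band, red out.

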